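# Put the bench lathe in third speed and start it

## Task

With shut fingers, push the ball-knobbed speed lever on top of the lathe's headstock through its H-gate into third speed - the slot with three dots, away from you on the chuck side - fully home, and only then press the small start button on the switch box and come away. Only push the knob from outside and without forcing it, never take it between the fingers; do not press the mushroom-headed stop button, and leave everything else where it lies.

Things in the scene. Friction and masses are not known exactly. Their poses are not given: they have to be found in the camera images.
- lathe: Small bench lathe bolted down, grey-green, about 560 x 170 mm, headstock (130 wide, 110 deep, top 135 mm high) with the chuck on its -y side and the bed running on from there. Origin: on the work surface under the headstock's centre. Own x points to the lathe's rear, away from you ('far'), own -y to the chuck side, own z up. Apart from the lever nothing on it is higher than the gate plate and the collet.
- gate_centre (a point): Centre of the H-gate, on the top face of its 84 (x) by 72 (y) mm aluminium plate, 145 mm above the work surface. In lathe axes two slots run along x, at y +15 mm (far end one dot, near end two) and y -15 mm (far end three dots, near end four), joined at x = 0 by a cross slot; 13 mm wide with rounded corners. The lever's 11 mm guide bush can reach x +-19, y +-16 mm.
- slot_end (a point): Far end of the three-dot slot, on the top face of the gate plate: where the lever's shank must end up. The knob is then about x +45, y -36 mm from gate_centre in lathe axes; in neutral, before crossing over, about x 0, y +36.
- knob: Black ball knob of the lever, 30 mm diameter, origin at its centre, 212 to 223 mm above the work surface, on an 8 mm steel shank pivoted 62 mm below gate_centre and 140 mm below the knob. From gate_centre, in lathe axes, its centre stands at x = 140 sin(shift), y = -140 cos(shift) sin(select) mm. It moves at 2 to 4 N and stays where it is left. Forcing it against the gate with over 60 N would harm the gears.
- speed_shift (a joint): Fore-and-aft tilt of the lever, rad: 0 in the cross slot (neutral), about +0.33 at the far end of a slot, -0.33 at the near end. Starts anywhere between these, in the slot away from the chuck.
- speed_select (a joint): Sideways tilt of the lever, rad: about +0.27 in the slots on the chuck side, about -0.27 in the slots away from the chuck, 0 upright.
- start_top (a point): Centre of the top face of the start button: a small plain flat-topped round button, 22 mm diameter in a 38 mm steel bezel, standing 6 mm proud of it, on top of the cream switch box (130 x 90 mm, top 65 mm above the work surface), at its near end. The face lies 83 mm above the work surface.
- start (a joint): Travel of the start button, m: 0 out, 0.006 fully down at about 5 N; spring return.
- stop_top (a point): Top centre of the stop button: mushroom head 40 mm diameter on the same switch box, 70 mm beyond the start button; its top is 99 mm above the work surface.
- stop (a joint): Travel of the stop button, m: 0 out, 0.006 down.
- collet: Loose brass collet, 17 mm diameter, 36 mm tall, standing on the headstock's cover at the corner nearest you away from the chuck. Origin: centre of its underside.
- blank: Loose brass slug, 16 mm diameter, 32 mm tall, standing in the chip tray in front of the bed. Origin: centre of its underside.
- loupe: Loose black eyeglass, up to 38 mm diameter, 34 mm tall, standing on the bench in front of the headstock. Origin: centre of its underside.
- oiljar: Loose small amber oil jar, 38 mm diameter, 45 mm tall, near the switch box. Origin: centre of its underside.
- dustcover: Loose glass dust cover with a knob, 80 mm diameter, 72 mm tall, left of the switch box. Origin: centre of its underside.
- chuckkey: Loose T-handled chuck key, 68 x 56 x 9 mm, lying on the green mat. Origin: underside, near the T.
- tweezers: Loose steel tweezers, 115 mm long, 5 mm high, lying on the green mat. Origin: middle of the underside.
There are look-alikes about, which are no part of the job. What is shaped like the part that bears start_top but pink is not meant.

How it is judged (in metres and radians):
On the way, in this order (a step that is already met when the one before it is completed fails the run):
1. the lever is fully home in the three-dot slot (value of joint speed_select above 0.2 rad and value of joint speed_shift above 0.27 rad), for 0.3 s.
2. the start button is pressed in (value of joint start above 0.004 m), for 0.05 s.
At the end, for the whole second after the job is handed in: The lever rests in the three-dot slot (speed_select above 0.20 rad, speed_shift above 0.27 rad: within about 9 mm of the end, at the knob), the start button was pressed over 4 mm after that and is out again, the stop button is out, and each loose thing is within 20 mm of its start (all of step 1 and linear speed of knob below 0.01 m/s and value of joint each of start, stop below 0.002 m and distance of each of collet, blank, loupe, oiljar, dustcover, chuckkey, tweezers from where it was at the start of the episode below 0.02 m); the robot touches nothing.
It fails at once if the start button is pressed while the lever is not home in the three-dot slot (value of joint start above 0.003 m and not (value of joint speed_select above 0.2 rad and value of joint speed_shift above 0.27 rad)).
It fails at once if the stop button is pressed (value of joint stop above 0.003 m).
It fails at once if the knob is taken between the fingers (horizontal distance between the grasp point and knob below 0.013 m and z of the grasp point in the frame of knob between -0.03 and 0.028 m).
It fails at once if the lever is forced (contact force between the fingers and knob above 60 N).
It fails at once if a loose thing is moved more than 20 mm or lifted (distance of any of collet, blank, loupe, oiljar, dustcover, chuckkey, tweezers from where it was at the start of the episode above 0.02 m).
It also fails if it takes over 56 s, if anything falls off the work surface, if the arm or the gripper's body presses on something with over 40 N, if the wrist force passes 120 N, or if a joint passes its speed limit or range.

## Robot

A 6-joint arm with a two-finger parallel gripper is mounted at the origin on the work surface. World frame = base frame: x ahead of the robot, y to its left, z up, the work surface at z = 0. Lengths are in m, angles in degrees, forces in N, time in s.
With the tool pointing down it reaches from about 0.3 to 0.95 m from the base axis. Payload 3.1 kg.
Tool frame: the origin (TCP) lies midway between the tips of the shut fingers; the grasp point (between the pads) lies arm.hold_point_z behind it (arm.hold_point_z is the distance from the TCP to the grasp point, in m); z points along the fingers, y is the direction in which the jaws open and shut (so a half turn about z gives the same grasp; the last joint's range is limited). The gripper opens to 85 mm and grips with 20 to 120 N. Pads are 22 mm wide; open, the fingers measure 114 mm over their backs; the gripper's body (76 mm by 85 mm) begins 54 mm behind the grasp point. The pads swing forward as they close: fully open they stand 13 mm farther back than shut.
Start: joints at [-80.77, 17.653, 93.61, -0, 68.738, -3.994], TCP at [0.143, -0.608, 0.231] pointing down, gripper open.
Joint ranges: [-175.34, 175.34], [-45.06, 112.39], [2.9, 150.54], [-68.45, 248.45], [3.09, 151.38], [-168.51, 168.51]. Speed limits (degrees/s): [159.86, 159.86, 180, 180, 180, 180].

## Interface

Orientations are given as [roll, pitch, yaw] about the fixed x, y, z axes, in that order (R = Rz(yaw) Ry(pitch) Rx(roll)).
In Python, from rig import arm gives the robot as it stands.
- The arm moves only by the tool move_arm, never from a script. Its argument "targets" is a list that holds one entry, the list of rows, each a list of 7 numbers: the shift along the tool's x, y, z in cm, then the turn, a rotation vector about the tool's x, y, z in rad, then the closure, from -1 (fully open) to 1 (shut). In form: [[[x, y, z, ax, ay, az, fingers], ...]]. A call has 1 to 8 rows; each row is the pose to reach, as a shift and turn from the pose measured when the call began, along the tool's axes at that moment; what a row does not reach only later rows make up. A row lasts 1/10 s, in which the tool goes at most 50 mm and 8.59 degrees, less where a joint would pass 70% of its speed; a pose out of reach is approached as far as the arm can. A call with a gripper value outside its range is refused whole. The fingers move at their own pace and stop on an object; "grip_force" is the grip in N (left out, the last holds). Time passes only in rows, so rows that repeat a pose let the fingers close. It gives the time, the measured TCP pose, the force and the opening at its end, in the units of the state.
- arm.get_state(): the state, without advancing time (a new reading comes with each control period).
- arm.grab_frame(name): name is "scene" or "top" or "wrist"; returns a dict with "color" (400x640x3 uint8, red, green, blue), "K" (3x3 intrinsics, pixels), "extrinsics" (4x4, takes a point from world to camera coordinates). Camera axes: x right, y down, z forward; pixel columns grow to the right and rows downward; lengths in m; the calibration is good to about 2 mm. A picture is of the moment at which its call begins. There is no depth.
- arm.finish_job(): hands the job in, once; it reports no verdict.
The state is a dict: "clock": time; "q": joint angles; "qd": joint speeds; "effort": joint torques, N m; "position": TCP position; "tool_rot": TCP orientation; "wrist_force": force on the tool from outside, world axes, zero at the start; "ft_torque": the same for the moment, N m; "finger_gap": opening from 0.0 (shut) to 1.0 (fully open).
Only numpy, scipy, OpenCV 4.12 (cv2) and the standard library are available. Lean on these libraries where they do the work, as an engineer would, in place of code of your own. Each camera call takes 0.05 s, during which the arm holds its last target.

## Working session

There is one attempt and no reset: what is moved stays moved. The work goes in short steps, Python scripts to look and compute and a tool call to move; the robot and the scene stay as the last step left them, time stands still between calls to the robot, and variables do not carry over. Pictures are saved under pics/ and viewed, and the job is handed in when it is done.

Besides the shell and the picture viewer there is one more tool, called after ">>>" as a command line: name --argument value ..., lists and objects as JSON in quotes. move_arm: Moves the arm, as the interface text tells. Its arguments: {"type":"object","properties":{"targets":{"type":"array","items":{"type":"array","items":{"type":"array","items":{"type":"number"}}}},"grip_force":{"type":"number"}},"required":["targets"]}

```bash
mkdir -p pics; ls; cat > h.py <<'E'
import numpy as np,cv2
from rig import arm
def grab(n,f):
    d=arm.grab_frame(n); cv2.imwrite(f'pics/{f}.png',d['color'][:,:,::-1]); np.savez(f'pics/{f}.npz',K=d['K'],E=d['extrinsics']); return d
def load(f):
    z=np.load(f'pics/{f}.npz'); return z['K'],z['E']
def ray(f,u,v):
    K,E=load(f); R=E[:3,:3];t=E[:3,3]
    return -R.T@t, R.T@np.linalg.inv(K)@np.array([u,v,1.])
def atz(f,u,v,z):
    c,d=ray(f,u,v); return c+d*(z-c[2])/d[2]
def proj(f,p):
    K,E=load(f); q=K@(E[:3,:3]@np.array(p)+E[:3,3]); return q[:2]/q[2]
def crop(f,x,y,w,h,s,o):
    im=cv2.imread(f'pics/{f}.png')[y:y+h,x:x+w]; cv2.imwrite(f'pics/{o}.png',cv2.resize(im,None,fx=s,fy=s,interpolation=cv2.INTER_CUBIC))
E
python3 - <<'E'
from h import *
for n in ['scene','top','wrist']: grab(n,n+'0')
print(arm.get_state(),arm.hold_point_z)
E
```

```text
pics
{'clock': 0.15, 'q': array([-8.07694467e+01,  1.76956878e+01,  9.36723165e+01, -9.34564200e-04,
        6.87386229e+01, -3.99376525e+00]), 'qd': array([-0.01798116, -0.19834893, -0.25946334,  0.00125143,  0.04979142,
        0.03137257]), 'effort': array([-6.53781285e-05, -4.15803301e+01, -2.77146238e+01,  1.28831695e-05,
        6.03698456e-03, -1.00709090e-05]), 'position': array([ 0.14283871, -0.60778865,  0.23028592]), 'tool_rot': array([-1.79893571e+02, -6.55815736e-03,  1.32246521e+01]), 'wrist_force': array([-0.32953884,  0.41908837, -1.55438846]), 'ft_torque': array([-0.04491008,  0.01418383, -0.00493565]), 'finger_gap': 1.0012724348175117} 0.0187
```

View pics/scene0.png

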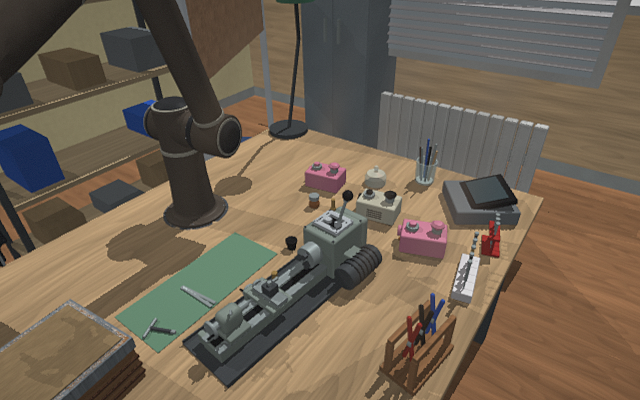

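View pics/top0.png

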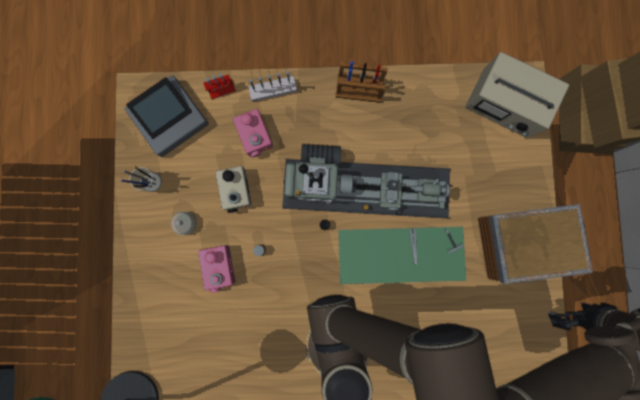

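View pics/wrist0.png

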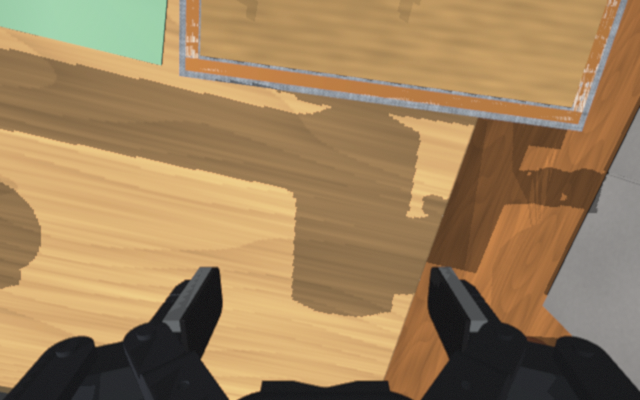

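The scene shows three switch boxes. In the top view they are cream at (232,188) and pink at (252,133) and (215,268), so the cream one fits the description. The lathe headstock is at about (317,182) and the knob near (317,180). Next I'll enlarge both.

```bash
python3 - <<'E'
from h import *
crop('top0',205,140,150,100,5,'c1'); crop('scene0',290,150,120,110,5,'c2')
for n in['top0','scene0']: print(ray(n,320,200)[0])
E
```

```text
[0.36418191 0.05858392 1.34816475]
[ 1.04070534 -0.67343685  0.81550842]
```

View pics/c1.png

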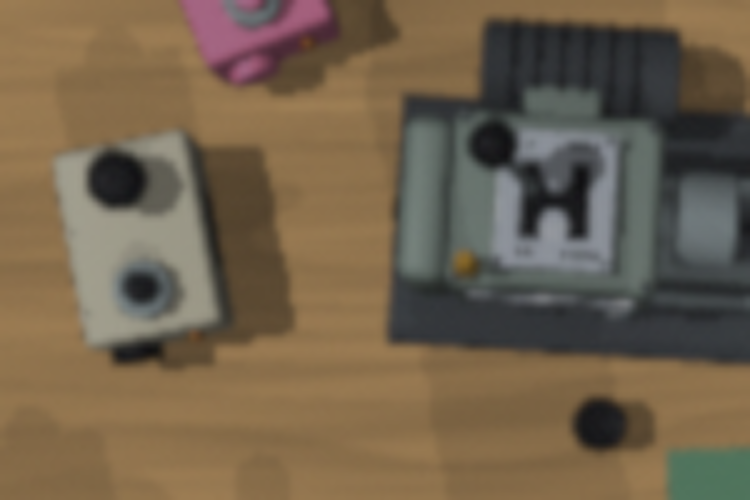

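View pics/c2.png

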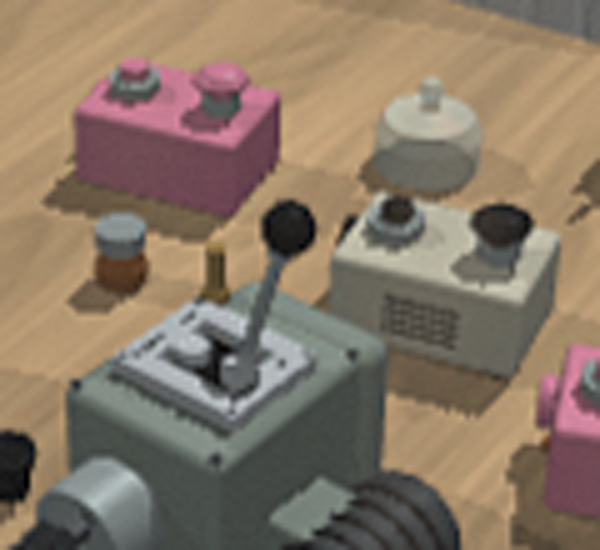

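```bash
python3 - <<'E'
from h import *
def c1(x,y): return 205+x/5,140+y/5
def c2(x,y): return 290+x/5,150+y/5
def tri(a,b):
    (p,d),(q,e)=ray('top0',*a),ray('scene0',*b)
    d/=np.linalg.norm(d);e/=np.linalg.norm(e)
    s=np.linalg.lstsq(np.c_[d,-e],q-p,rcond=None)[0]
    A,B=p+d*s[0],q+e*s[1]; return (A+B)/2,np.linalg.norm(A-B)
print('knob',tri(c1(491,143),c2(289,228)))
print('start',tri(c1(141,288),c2(398,208)),atz('top0',*c1(141,288),.083),atz('scene0',*c2(398,208),.083))
print('stop',tri(c1(117,178),c2(501,222)),atz('top0',*c1(117,178),.099))
print('gate H',atz('top0',*c1(555,202),.145))
for p in[(500,127),(622,132),(614,272),(496,265)]: print(atz('top0',*c1(*p),.145))
print('scene corners')
for p in[(185,305),(118,353),(235,425),(312,362)]: print(atz('scene0',*c2(*p),.145))
print('head corners')
for p in[(455,112),(662,120),(655,292),(450,282)]: print(atz('top0',*c1(*p),.135))
print('collet',atz('top0',*c1(465,263),.17))
E
```

```text
knob (array([0.55389037, 0.09638615, 0.21600591]), np.float64(0.004716382520949416))
start (array([0.49021888, 0.32740179, 0.08218615]), np.float64(0.007776134533689325)) [0.486985   0.32482418 0.083     ] [0.49333078 0.32958743 0.083     ]
stop (array([0.5594403 , 0.33956848, 0.090518  ]), np.float64(0.005601419962509699)) [0.55580027 0.3359885  0.099     ]
gate H [0.52638571 0.05920281 0.145     ]
[0.57348176 0.09148326 0.145     ]
[0.56826    0.01713327 0.145     ]
[0.48259207 0.02462905 0.145     ]
[0.48888589 0.09606631 0.145     ]
scene corners
[0.49273504 0.09097523 0.145     ]
[0.48876413 0.03370694 0.145     ]
[0.57566861 0.01852018 0.145     ]
[0.57932741 0.08672722 0.145     ]
head corners
[0.58536077 0.11923693 0.135     ]
[ 0.57671525 -0.00804981  0.135     ]
[ 4.70595686e-01 -3.11897730e-04  1.35000000e-01]
[0.48027384 0.12476396 0.135     ]
collet [0.48801127 0.11367701 0.17      ]
```

```bash
cat >> h.py <<'E'
from scipy.spatial.transform import Rotation as Ro
def Rt(s): return Ro.from_euler('xyz',s['tool_rot'],degrees=True)
def go(p,yaw=None):
    s=arm.get_state(); R=Rt(s)
    sh=R.inv().apply(np.array(p)-s['position'])*100
    T=Ro.from_euler('xyz',[180,0,s['tool_rot'][2] if yaw is None else yaw],degrees=True)
    rv=(R.inv()*T).as_rotvec()
    print('shift cm',sh.round(2),'rot',rv.round(3),'dist',np.linalg.norm(sh).round(1)); return s
def st():
    s=arm.get_state(); print(round(s['clock'],2),s['position'].round(4),s['tool_rot'].round(2),'F',s['wrist_force'].round(1),'gap',round(s['finger_gap'],2)); return s
E
python3 - <<'E'
from h import *
s=st(); R=Rt(s)
c,d=ray('wrist0',320,200); print(R.inv().apply(c-s['position']),R.inv().apply(d))
K,E=load('wrist0');print(K, R.inv().as_matrix()@E[:3,:3].T)
go([.143,-.608,.36],13.2); go([.42,.03,.36],-4)
E
```

```text
0.15 [ 0.1428 -0.6078  0.2303] [-1.7989e+02 -1.0000e-02  1.3220e+01] F [-0.3  0.4 -1.6] gap 1.0
[ 0.07906124 -0.0011991  -0.14281032] [-0.30997692 -0.01198732  0.95075763]
[[357.99775101   0.         324.65514675]
 [  0.         357.99775101 199.78388326]
 [  0.           0.           1.        ]] [[ 8.85285425e-04 -9.50934388e-01 -3.09391348e-01]
 [ 9.99999304e-01  6.00534536e-04  1.01559358e-03]
 [-7.79962670e-04 -3.09392032e-01  9.50934258e-01]]
shift cm [ 1.000e-02  0.000e+00 -1.297e+01] rot [-0.002 -0.     0.   ] dist 13.0
shift cm [ 41.57 -55.77 -12.86] rot [-0.002  0.     0.301] dist 70.7
```

>>> move_arm --targets '[[[0, 0, -5, 0, 0, 0, 1], [0, 0, -10, 0, 0, 0, 1], [3, -4, -13, 0, 0, 0.03, 1], [6, -8, -15, 0, 0, 0.06, 1], [9, -12, -17, 0, 0, 0.1, 1], [12, -16, -17, 0, 0, 0.15, 1], [15, -20, -17, 0, 0, 0.2, 1], [18, -24, -17, 0, 0, 0.3, 1]]]'

```text
clock: 0.95
position: [0.2576, -0.3452, 0.4009]
tool_rot: [-179.9, -0.0, -4.2]
wrist_force: [2.6, -0.3, 0.3]
finger_gap: -0.003
```

```bash
python3 - <<'E'
from h import *
st();go([.46,.06,.40],-4)
E
```

```text
0.95 [ 0.2576 -0.3452  0.4009] [-1.7993e+02 -3.0000e-02 -4.2000e+00] F [ 2.6 -0.3  0.3] gap -0.0
shift cm [ 17.22 -41.89   0.15] rot [-0.001 -0.    -0.004] dist 45.3
```

>>> move_arm --targets '[[[2, -4.5, 0, 0, 0, 0, 1], [4, -9, 0, 0, 0, 0, 1], [6, -13.5, 0, 0, 0, 0, 1], [8, -18, 0, 0, 0, 0, 1], [10, -22.5, 0, 0, 0, 0, 1], [12, -27, 0, 0, 0, 0, 1], [14, -31.5, 0, 0, 0, 0, 1], [15.5, -36, 0, 0, 0, 0, 1]]]'

```text
clock: 1.75
position: [0.4391, 0.0046, 0.4013]
tool_rot: [-179.9, -0.1, -4.2]
wrist_force: [0.4, -0.2, 0.0]
finger_gap: 0.002
```

>>> move_arm --targets '[[[1.5, -4.5, 0, 0, 0, 0, 1], [1.7, -6, 0, 0, 0, 0, 1], [1.7, -6, 0, 0, 0, 0, 1], [1.7, -6, 0, 0, 0, 0, 1]]]'

```text
clock: 2.15
position: [0.4601, 0.063, 0.4009]
tool_rot: [-180.0, 0.0, -4.1]
wrist_force: [-0.3, 0.2, -0.7]
finger_gap: 0.0
```

```bash
python3 - <<'E'
from h import *
st();grab('wrist','w1');grab('top','t1')
E
```

```text
2.15 [0.4601 0.063  0.4009] [-1.7999e+02  1.0000e-02 -4.1200e+00] F [-0.3  0.2 -0.7] gap 0.0
```

View pics/w1.png

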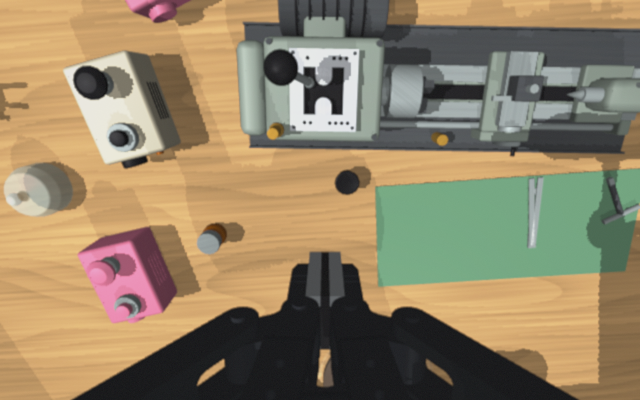

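The view is clear: knob at (281,68), gate plate around (323,90), start button at (121,136), stop at (91,82).

```bash
python3 - <<'E'
from h import *
crop('w1',230,20,160,130,5,'c3'); crop('w1',55,45,130,125,5,'c4')
E
```

```text
(no output)
```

View pics/c3.png

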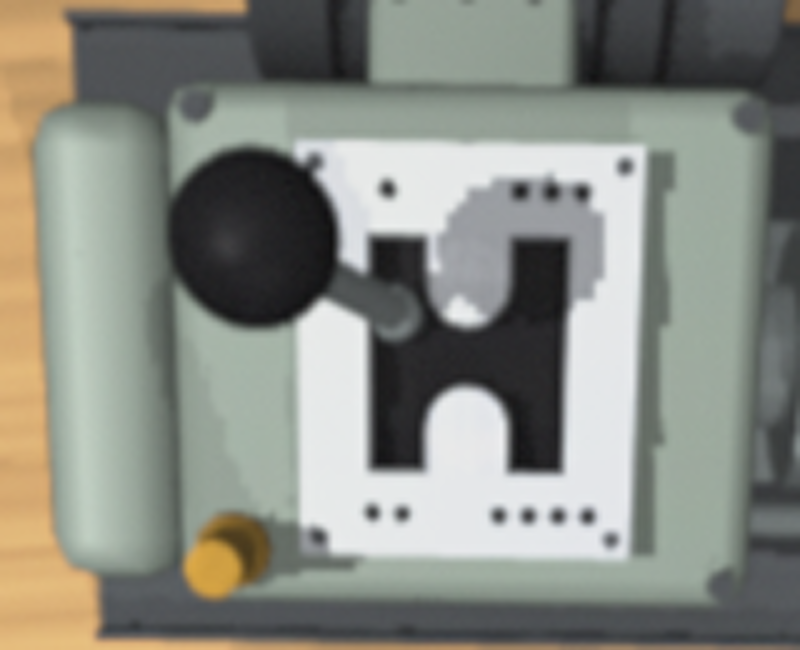

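View pics/c4.png

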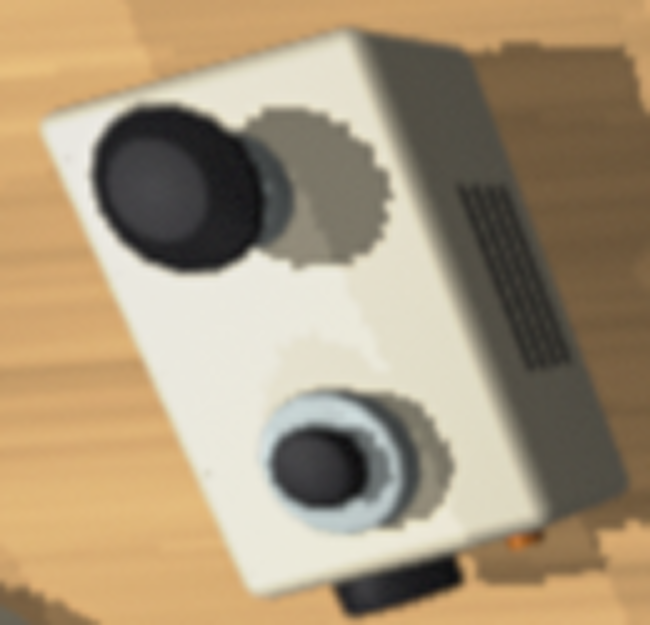

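```bash
python3 - <<'E'
from h import *
f=lambda x,y,o:(o[0]+x/5-.4,o[1]+y/5-.4)
a=(230,20);b=(55,45)
P=np.array([atz('w1',*f(*p,a),.145) for p in[(295,142),(648,147),(630,558),(300,552)]])
print(P.round(4)); C=P.mean(0)
print('centre',C,'widths',[np.linalg.norm(P[i]-P[(i+1)%4]).round(4) for i in range(4)])
v=P[0]+P[3]-P[1]-P[2]; print('yaw',np.degrees(np.arctan2(-v[0],v[1]))); u=P[0]+P[1]-P[2]-P[3]; print('yaw',np.degrees(np.arctan2(u[1],u[0])))
print('Hcentre',[atz('w1',*f(*p,a),.145).round(4) for p in[(467,356)]])
yaw=np.radians(-4.2); L=lambda x,y:np.array([np.cos(yaw)*x-np.sin(yaw)*y,np.sin(yaw)*x+np.cos(yaw)*y])
# knob fit along the slot
from scipy.optimize import minimize_scalar
for sel in(-.27,-.25):
  def k(s): 
    xy=C[:2]+L(140*np.sin(s)/1e3,-140*np.cos(s)*np.sin(sel)/1e3); return [*xy,.083+.14*np.cos(s)*np.cos(sel)]
  for fn,px in(('w1',f(253,236,a)),('top0',(303.2-.4,168.6-.4)),('scene0',(347.4,195.2))):
    r=minimize_scalar(lambda s:np.linalg.norm(proj(fn,k(s))-px),bounds=(-.4,.4),method='bounded'); print(fn,sel,r.x.round(3),r.fun.round(2),np.round(k(r.x),4))
print('start',atz('w1',*f(318,467,b),.083),'bezel',atz('w1',*f(335,461,b),.077))
print('stop',atz('w1',*f(158,190,b),.099))
E
```

```text
[[0.5759 0.0926 0.145 ]
 [0.5697 0.0201 0.145 ]
 [0.4862 0.0275 0.145 ]
 [0.4927 0.1    0.145 ]]
centre [0.53112428 0.06004232 0.145     ] widths [np.float64(0.0727), np.float64(0.0839), np.float64(0.0728), np.float64(0.0835)]
yaw -4.959750505309481
yaw -5.084069078777798
Hcentre [array([0.5313, 0.0603, 0.145 ])]
w1 -0.27 0.151 0.18 [0.5549 0.0953 0.2164]
top0 -0.27 0.138 0.18 [0.553  0.0955 0.2166]
scene0 -0.27 0.15 0.82 [0.5547 0.0953 0.2164]
w1 -0.25 0.151 2.84 [0.5546 0.0927 0.2171]
top0 -0.25 0.136 1.1 [0.5526 0.0929 0.2174]
scene0 -0.25 0.159 1.32 [0.5557 0.0925 0.2169]
start [0.49105145 0.32648792 0.083     ] bezel [0.49164377 0.32519898 0.077     ]
stop [0.55950518 0.33864243 0.099     ]
```

```bash
cat >> h.py <<'E'
C=np.array([.5312,.0602]);Y5=np.radians(-5)
M=np.array([[np.cos(Y5),-np.sin(Y5)],[np.sin(Y5),np.cos(Y5)]])
def W(x,y,z): return [*(C+M@np.array([x,y])/1e3),z]
def lat():
    s=st(); print('lathe mm',(M.T@(s['position'][:2]-C)*1e3).round(1),'F lathe',(M.T@s['wrist_force'][:2]).round(1)); return s
E
python3 - <<'E'
from h import *
lat();go(W(75,37,.40),-5);go(W(75,37,.205),-5)
E
```

```text
2.25 [0.4601 0.0622 0.4012] [-1.7997e+02 -4.0000e-02 -4.2500e+00] F [0.2 0.4 0.5] gap -0.0
lathe mm [-71.   -4.2] F lathe [0.2 0.5]
shift cm [14.65 -3.93  0.13] rot [-0.001 -0.001  0.013] dist 15.2
shift cm [14.64 -3.92 19.63] rot [-0.001 -0.001  0.013] dist 24.8
```

>>> move_arm --targets '[[[4.5, -1.2, 0, 0, 0, 0.013, 1], [9, -2.4, 0, 0, 0, 0.013, 1], [13, -3.6, 1, 0, 0, 0.013, 1], [14.6, -3.9, 4, 0, 0, 0.013, 1], [14.6, -3.9, 8, 0, 0, 0.013, 1], [14.6, -3.9, 12, 0, 0, 0.013, 1], [14.6, -3.9, 15, 0, 0, 0.013, 1], [14.6, -3.9, 15, 0, 0, 0.013, 1]]]'

```text
clock: 3.05
position: [0.6047, 0.0881, 0.2454]
tool_rot: [179.9, 0.6, -5.1]
wrist_force: [-0.5, 0.0, -0.6]
finger_gap: -0.001
```

```bash
python3 - <<'E'
from h import *
lat();go(W(75,37,.205),-5);grab('wrist','w2');grab('scene','s2');grab('top','t2')
crop('s2',290,120,120,110,5,'c5')
E
```

```text
3.05 [0.6047 0.0881 0.2454] [179.9    0.63  -5.14] F [-0.5  0.  -0.6] gap -0.0
lathe mm [70.8 34.2] F lathe [-0.5  0. ]
shift cm [ 0.47 -0.29  4.04] rot [ 0.002  0.011 -0.002] dist 4.1
```

View pics/w2.png

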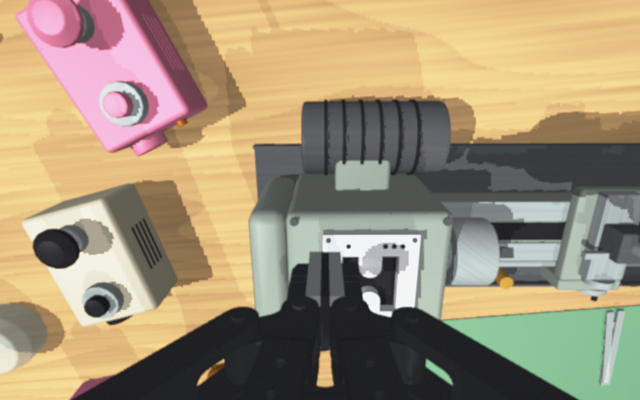

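View pics/c5.png

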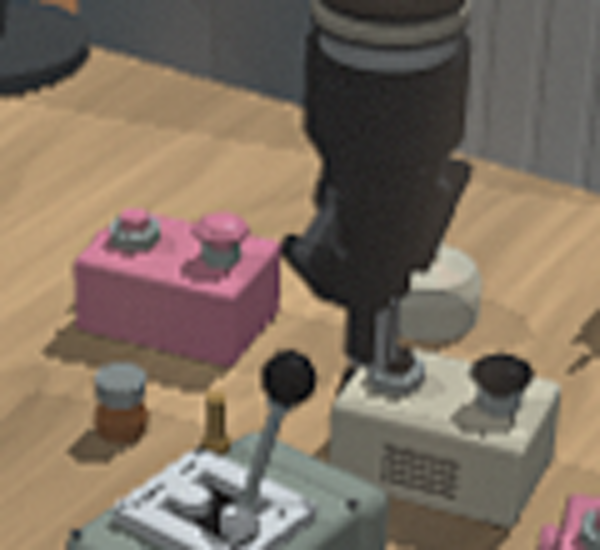

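The tip is on the far side of the knob with a gap. I'll descend there, then push towards near.

>>> move_arm --targets '[[[0.5, -0.3, 2, 0, 0.01, 0, 1], [0.5, -0.3, 4, 0, 0.01, 0, 1], [0.5, -0.3, 4, 0, 0.01, 0, 1], [0.5, -0.3, 4, 0, 0.01, 0, 1]]]'

```text
clock: 3.6
position: [0.6165, 0.0917, 0.2158]
tool_rot: [-179.9, -1.0, -5.1]
wrist_force: [0.7, -0.1, 0.3]
finger_gap: -0.001
```

```bash
python3 - <<'E'
from h import *
lat();go(W(50,37,.205),-5);go(W(35,37,.205),-5);go(W(27,37,.205),-5)
E
```

```text
3.6 [0.6165 0.0917 0.2158] [-179.93   -0.96   -5.1 ] F [ 0.7 -0.1  0.3] gap -0.0
lathe mm [82.2 38.8] F lathe [ 0.7 -0. ]
shift cm [-3.24  0.19  1.02] rot [-0.001 -0.017 -0.002] dist 3.4
shift cm [-4.74  0.19  1.  ] rot [-0.001 -0.017 -0.002] dist 4.8
shift cm [-5.54  0.19  0.98] rot [-0.001 -0.017 -0.002] dist 5.6
```

>>> move_arm --targets '[[[-1, 0.1, 0.5, 0, -0.017, 0, 1], [-2, 0.2, 1.0, 0, -0.017, 0, 1], [-3, 0.2, 1.0, 0, -0.017, 0, 1], [-3.4, 0.2, 1.0, 0, -0.017, 0, 1], [-3.8, 0.2, 1.0, 0, -0.017, 0, 1], [-4.2, 0.2, 1.0, 0, -0.017, 0, 1], [-4.2, 0.2, 1.0, 0, -0.017, 0, 1], [-4.2, 0.2, 1.0, 0, -0.017, 0, 1]]]'

```text
clock: 4.4
position: [0.5754, 0.0936, 0.2058]
tool_rot: [-179.9, -0.1, -5.1]
wrist_force: [2.4, -0.5, 1.0]
finger_gap: 0.002
```

```bash
python3 - <<'E'
from h import *
lat();go(W(27,37,.205),-5);grab('scene','s3');grab('top','t3')
crop('s3',290,120,120,110,5,'c6');crop('t3',255,130,100,80,6,'c7')
E
```

```text
4.4 [0.5754 0.0936 0.2058] [-1.799e+02 -1.000e-01 -5.100e+00] F [ 2.4 -0.5  1. ] gap 0.0
lathe mm [41.1 37.1] F lathe [ 2.4 -0.3]
shift cm [-1.41  0.01  0.08] rot [-0.002 -0.002 -0.002] dist 1.4
```

View pics/c6.png

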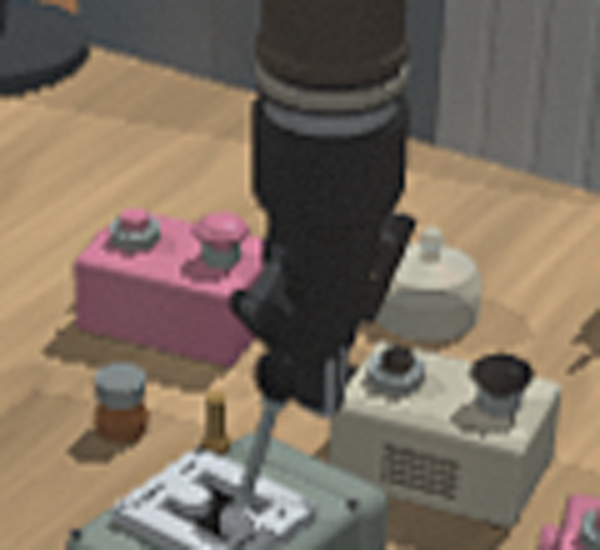

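View pics/c7.png

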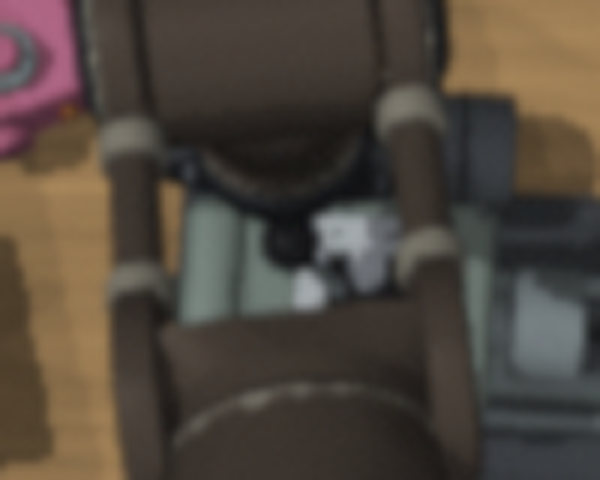

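```bash
cat >> h.py <<'E'
from scipy.optimize import minimize_scalar
def K(s,sel): return W(140*np.sin(s),-140*np.cos(s)*np.sin(sel),.083+.14*np.cos(s)*np.cos(sel))
def fits(fn,px,sel=-.27):
    r=minimize_scalar(lambda s:np.linalg.norm(proj(fn,K(s,sel))-px),bounds=(-.4,.4),method='bounded'); print(fn,'shift',r.x.round(3),'res',r.fun.round(2),'knob x mm',140*np.sin(r.x).round(3))
E
python3 - <<'E'
from h import *
fits('s3',(290+272/5-.4,120+378/5-.4)); fits('t3',(255+289/6-.4,130+240/6-.4)); fits('s2',(290+289/5-.4,120+378/5-.4))
E
```

```text
s3 shift 0.084 res 0.91 knob x mm 11.760000000000002
t3 shift 0.104 res 0.1 knob x mm 14.559999999999999
s2 shift 0.146 res 0.82 knob x mm 20.439999999999998
```

>>> move_arm --targets '[[[-0.4, 0, 0.1, 0, 0, 0, 1], [-0.8, 0, 0.1, 0, 0, 0, 1], [-1.2, 0, 0.1, 0, 0, 0, 1], [-1.5, 0, 0.1, 0, 0, 0, 1], [-1.5, 0, 0.1, 0, 0, 0, 1], [-1.5, 0, 0.1, 0, 0, 0, 1]]]'

```text
clock: 5.1
position: [0.5596, 0.0948, 0.2042]
tool_rot: [-179.9, 0.0, -5.1]
wrist_force: [1.1, 0.2, 1.4]
finger_gap: 0.001
```

```bash
python3 - <<'E'
from h import *
lat();go(W(60,37,.205),-5);go(W(60,37,.30),-5)
E
```

```text
5.1 [0.5596 0.0948 0.2042] [-1.7993e+02  2.0000e-02 -5.0900e+00] F [1.1 0.2 1.4] gap 0.0
lathe mm [25.3 37. ] F lathe [1.1 0.3]
shift cm [ 3.47 -0.01 -0.09] rot [-0.001  0.    -0.002] dist 3.5
shift cm [ 3.47 -0.02 -9.59] rot [-0.001  0.    -0.002] dist 10.2
```

>>> move_arm --targets '[[[2, 0, 0, 0, 0, 0, 1], [3.5, 0, -2, 0, 0, 0, 1], [3.5, -1, -6, 0, 0, 0, 1], [2.5, -4, -9, 0, 0, 0, 1], [0, -6, -11, 0, 0, 0, 1], [-2.5, -6.5, -12, 0, 0, 0, 1], [-2.5, -6.5, -12, 0, 0, 0, 1], [-2.5, -6.5, -12, 0, 0, 0, 1]]]'

```text
clock: 5.9
position: [0.5396, 0.1616, 0.3236]
tool_rot: [-180.0, 0.1, -5.0]
wrist_force: [-0.3, 0.9, -0.3]
finger_gap: -0.001
```

```bash
python3 - <<'E'
from h import *
lat();grab('wrist','w4');grab('scene','s4');st()
E
```

```text
5.9 [0.5396 0.1616 0.3236] [-1.7997e+02  1.1000e-01 -5.0500e+00] F [-0.3  0.9 -0.3] gap -0.0
lathe mm [ -0.4 101.8] F lathe [-0.3  0.9]
6.0 [0.5402 0.1611 0.3229] [-1.7998e+02  1.6000e-01 -5.1200e+00] F [ 0.2 -0.2 -0.5] gap -0.0
```

View pics/w4.png

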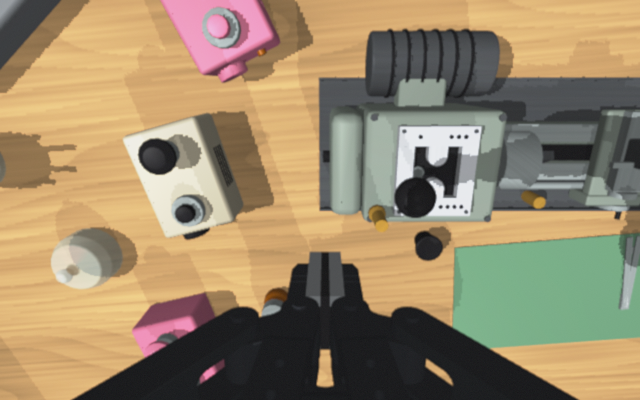

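```bash
python3 - <<'E'
from h import *
crop('w4',350,100,160,130,5,'c8'); crop('s4',290,150,120,110,5,'c9')
print(proj('w4',K(0,-.27)),proj('w4',K(.05,-.27)),proj('w4',W(0,0,.145)))
fits('w4',(416,197))
E
```

```text
[414.17711937 196.23035812] [414.93988765 186.92477229] [435.84102838 172.37960379]
w4 shift -0.003 res 1.88 knob x mm -0.42
```

View pics/c8.png

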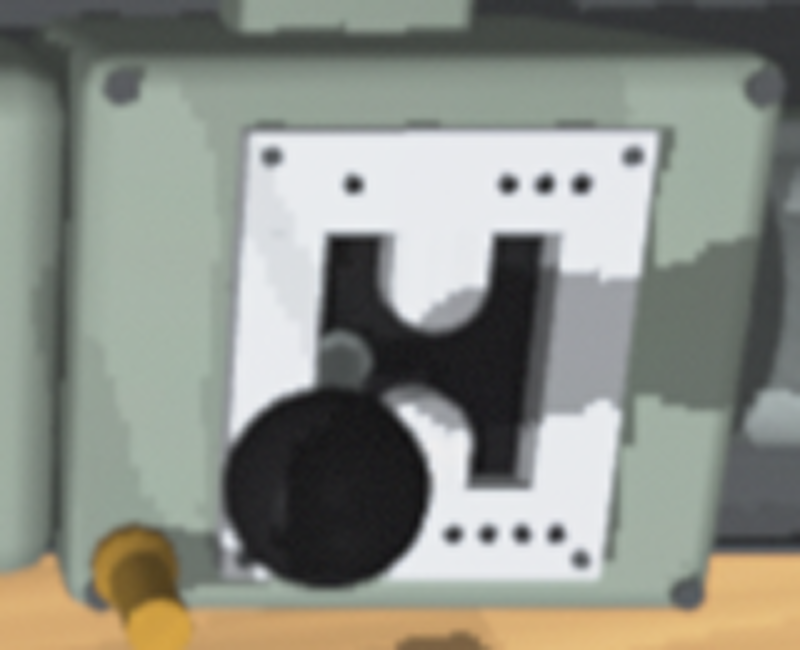

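View pics/c9.png

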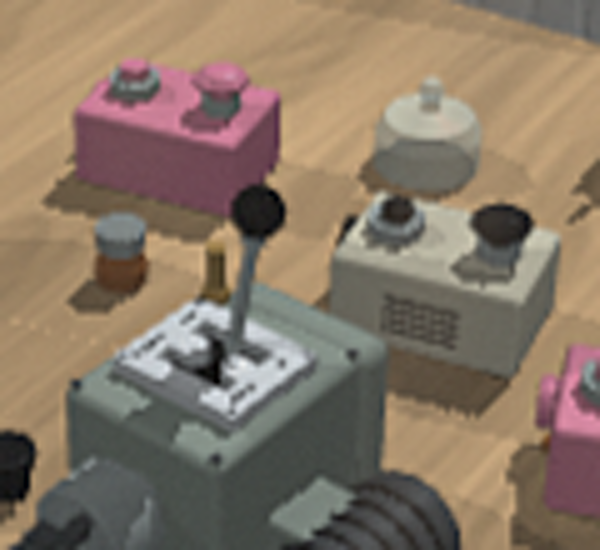

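```bash
python3 - <<'E'
from h import *
go(W(0,98,.204),-5)
E
```

```text
shift cm [1.000e-02 3.300e-01 1.189e+01] rot [-0.     0.003 -0.002] dist 11.9
```

>>> move_arm --targets '[[[0, 0, 3, 0, 0.003, 0, 1], [0, 0.2, 6, 0, 0.003, 0, 1], [0, 0.3, 9, 0, 0.003, 0, 1], [0, 0.3, 11, 0, 0.003, 0, 1], [0, 0.3, 11.9, 0, 0.003, 0, 1], [0, 0.3, 11.9, 0, 0.003, 0, 1], [0, 0.3, 11.9, 0, 0.003, 0, 1]]]'

```text
clock: 6.7
position: [0.5404, 0.158, 0.2043]
tool_rot: [-180.0, -0.0, -5.2]
wrist_force: [0.2, 0.4, 0.1]
finger_gap: -0.002
```

```bash
python3 - <<'E'
from h import *
lat();go(W(0,60,.204),-5)
E
```

```text
6.7 [0.5404 0.158  0.2043] [-1.7998e+02 -5.0000e-02 -5.1500e+00] F [0.2 0.4 0.1] gap -0.0
lathe mm [ 0.6 98.2] F lathe [0.1 0.4]
shift cm [-0.05  3.82  0.03] rot [-0.    -0.001 -0.003] dist 3.8
```

>>> move_arm --targets '[[[0, 1, 0, 0, 0, 0, 1], [0, 2, 0, 0, 0, 0, 1], [0, 2.6, 0, 0, 0, 0, 1], [0, 3.1, 0, 0, 0, 0, 1], [0, 3.6, 0, 0, 0, 0, 1], [0, 4.1, 0, 0, 0, 0, 1], [0, 4.5, 0, 0, 0, 0, 1], [0, 4.5, 0, 0, 0, 0, 1]]]'

```text
clock: 7.5
position: [0.5367, 0.1128, 0.2046]
tool_rot: [-180.0, -0.1, -5.2]
wrist_force: [0.1, 0.9, 1.5]
finger_gap: 0.003
```

```bash
python3 - <<'E'
from h import *
lat();grab('wrist','w5');grab('scene','s5')
crop('s5',290,150,120,110,5,'c10')
E
```

```text
7.5 [0.5367 0.1128 0.2046] [-1.7997e+02 -1.0000e-01 -5.1600e+00] F [0.1 0.9 1.5] gap 0.0
lathe mm [ 0.9 52.9] F lathe [-0.   0.9]
```

View pics/w5.png

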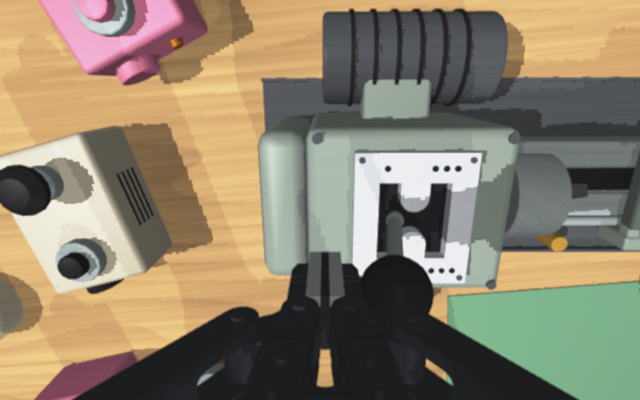

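View pics/c10.png

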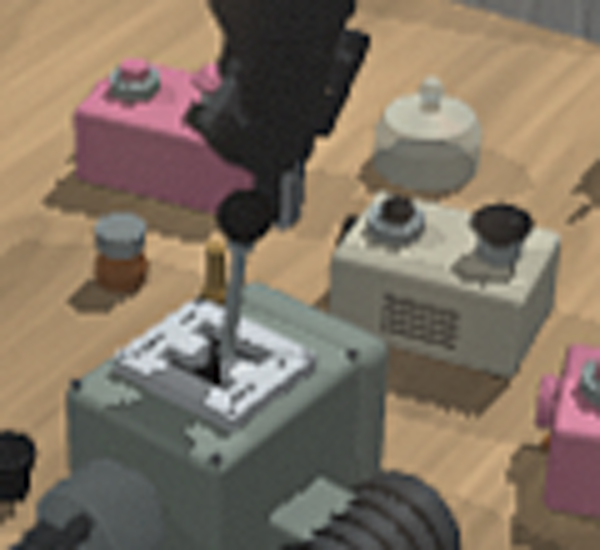

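The lever is crossing in the cross slot at about 1 N. I'll continue.

>>> move_arm --targets '[[[0, 0.6, 0, 0, 0, 0, 1], [0, 1.2, 0, 0, 0, 0, 1], [0, 1.8, 0, 0, 0, 0, 1], [0, 2.4, 0, 0, 0, 0, 1], [0, 3.0, 0, 0, 0, 0, 1], [0, 3.6, 0, 0, 0, 0, 1], [0, 4.2, 0, 0, 0, 0, 1], [0, 4.6, 0, 0, 0, 0, 1]]]'

```text
clock: 8.4
position: [0.532, 0.0663, 0.204]
tool_rot: [180.0, -0.0, -5.2]
wrist_force: [-0.4, 1.6, 0.3]
finger_gap: -0.001
```

```bash
python3 - <<'E'
from h import *
lat()
E
```

```text
8.4 [0.532  0.0663 0.204 ] [ 1.7997e+02 -3.0000e-02 -5.1700e+00] F [-0.4  1.6  0.3] gap -0.0
lathe mm [0.3 6.1] F lathe [-0.5  1.5]
```

Continuing in small steps until the slot wall is felt.

>>> move_arm --targets '[[[0, 0.4, 0, 0, 0, 0, 1], [0, 0.8, 0, 0, 0, 0, 1], [0, 1.1, 0, 0, 0, 0, 1], [0, 1.1, 0, 0, 0, 0, 1]]]'

```text
clock: 8.8
position: [0.5305, 0.0547, 0.2035]
tool_rot: [179.9, 0.0, -5.2]
wrist_force: [1.0, 0.4, -0.8]
finger_gap: 0.0
```

```bash
python3 - <<'E'
from h import *
lat();grab('wrist','w6');grab('scene','s6')
crop('s6',290,150,120,110,5,'c11')
E
```

```text
8.8 [0.5305 0.0547 0.2035] [ 1.7992e+02  4.0000e-02 -5.1800e+00] F [ 1.   0.4 -0.8] gap 0.0
lathe mm [-0.2 -5.5] F lathe [1.  0.4]
```

View pics/w6.png

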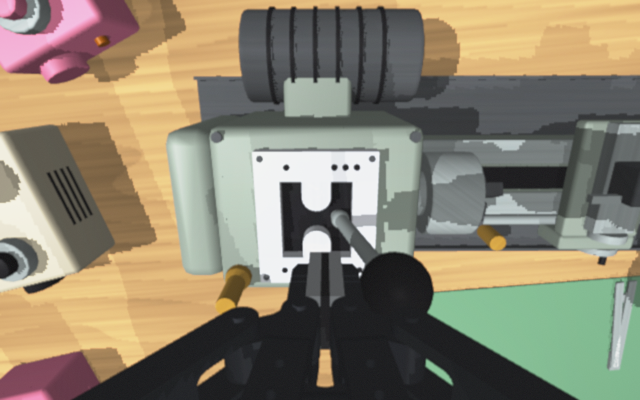

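View pics/c11.png

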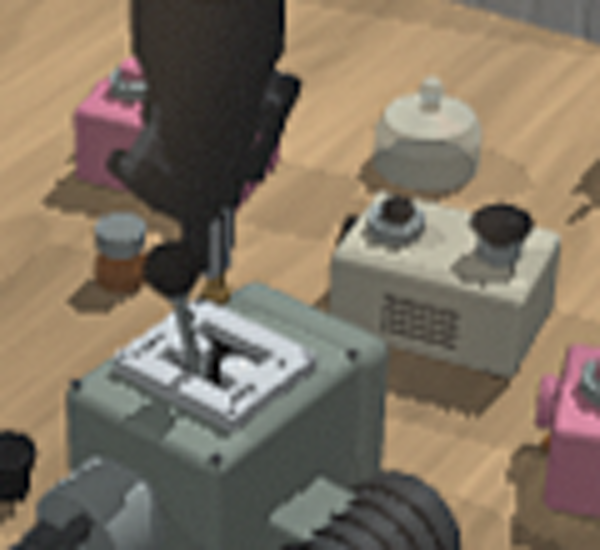

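```bash
cat >> h.py <<'E'
from scipy.optimize import least_squares
def fit2(*obs):
    r=least_squares(lambda p:np.concatenate([proj(f,K(*p))-px for f,px in obs]),[0,.1]); print('shift,select',r.x.round(3),'res px',r.fun.round(1),'knob lathe',(140*np.sin(r.x[0])).round(1),(-140*np.cos(r.x[0])*np.sin(r.x[1])).round(1)); return r.x
E
python3 - <<'E'
from h import *
o=('s6',(290+171/5-.4,150+270/5-.4)); w=('w6',(398,285))
fit2(o);fit2(w);fit2(o,w)
E
```

```text
shift,select [-0.004  0.232] res px [0. 0.] knob lathe -0.5 -32.1
shift,select [0.003 0.249] res px [0. 0.] knob lathe 0.4 -34.6
shift,select [0.003 0.249] res px [-0.3  0.7 -0.1 -0. ] knob lathe 0.5 -34.5
```

>>> move_arm --targets '[[[0, 0.15, 0, 0, 0, 0, 1], [0, 0.3, 0, 0, 0, 0, 1], [0, 0.3, 0, 0, 0, 0, 1]]]'

```text
clock: 9.2
position: [0.5302, 0.0519, 0.2036]
tool_rot: [179.9, 0.0, -5.2]
wrist_force: [0.1, 1.5, -1.9]
finger_gap: -0.002
```

```bash
python3 - <<'E'
from h import *
lat()
go(W(0,20,.204),-5);go(W(0,30,.30),-5);go(W(-70,-36,.33),-5)
E
```

```text
9.2 [0.5302 0.0519 0.2036] [ 1.7991e+02  5.0000e-02 -5.1500e+00] F [ 0.1  1.5 -1.9] gap -0.0
lathe mm [-0.3 -8.3] F lathe [-0.1  1.5]
shift cm [ 0.02 -2.83 -0.04] rot [ 0.002  0.001 -0.003] dist 2.8
shift cm [ 0.01 -3.82 -9.65] rot [ 0.002  0.001 -0.003] dist 10.4
shift cm [ -6.98   2.8  -12.63] rot [ 0.002  0.001 -0.003] dist 14.7
```

>>> move_arm --targets '[[[0, -1.5, 0, 0, 0, 0, 1], [0, -3, -1, 0, 0, 0, 1], [0, -3.5, -5, 0, 0, 0, 1], [-2, -3, -9.5, 0, 0, 0, 1], [-5, 0, -12, 0, 0, 0, 1], [-7, 2.8, -12.5, 0, 0, 0, 1], [-7, 2.8, -12.5, 0, 0, 0, 1], [-7, 2.8, -12.5, 0, 0, 0, 1]]]'

```text
clock: 10.0
position: [0.4584, 0.0311, 0.3299]
tool_rot: [179.9, -0.1, -5.2]
wrist_force: [-0.3, 0.7, 0.0]
finger_gap: -0.003
```

```bash
python3 - <<'E'
from h import *
lat();grab('wrist','w7');grab('scene','s7')
crop('s7',290,150,120,110,5,'c12')
go(W(-70,-37,.204),-5)
E
```

```text
10.0 [0.4584 0.0311 0.3299] [ 1.7995e+02 -1.1000e-01 -5.1700e+00] F [-0.3  0.7  0. ] gap -0.0
lathe mm [-69.9 -35.4] F lathe [-0.4  0.6]
shift cm [-0.    0.18 12.47] rot [ 0.001  0.001 -0.002] dist 12.5
```

View pics/w7.png

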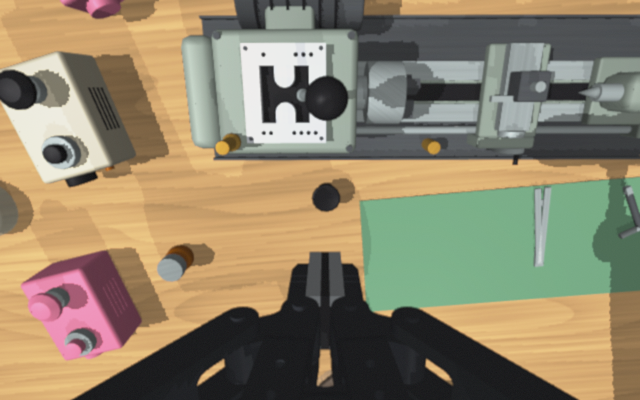

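View pics/c12.png

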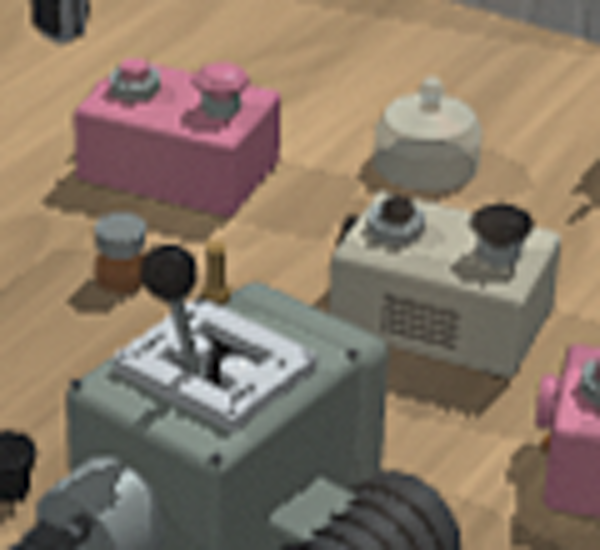

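```bash
python3 - <<'E'
from h import *
o=('s7',(290+168.5/5-.4,150+273/5-.4)); w=('w7',(326.8,98.3))
fit2(o);fit2(w);fit2(o,w)
E
```

```text
shift,select [-0.002  0.248] res px [0. 0.] knob lathe -0.3 -34.4
shift,select [-0.005  0.263] res px [-0. -0.] knob lathe -0.7 -36.4
shift,select [-0.005  0.262] res px [-0.6  0.4 -0.2 -0.1] knob lathe -0.6 -36.3
```

>>> move_arm --targets '[[[0, 0.2, 3, 0, 0, 0, 1], [0, 0.2, 6, 0, 0, 0, 1], [0, 0.2, 9, 0, 0, 0, 1], [0, 0.2, 11.5, 0, 0, 0, 1], [0, 0.2, 12.5, 0, 0, 0, 1], [0, 0.2, 12.5, 0, 0, 0, 1], [0, 0.2, 12.5, 0, 0, 0, 1]]]'

```text
clock: 10.8
position: [0.4592, 0.0296, 0.2043]
tool_rot: [179.9, -0.0, -5.1]
wrist_force: [-0.5, -0.1, 0.5]
finger_gap: 0.004
```

```bash
python3 - <<'E'
from h import *
lat();go(W(-27,-37,.204),-5);go(W(18,-37,.2),-5)
E
```

```text
10.8 [0.4592 0.0296 0.2043] [ 1.7994e+02 -1.0000e-02 -5.0700e+00] F [-0.5 -0.1  0.5] gap 0.0
lathe mm [-69.1 -36.7] F lathe [-0.5 -0.1]
shift cm [4.21 0.02 0.03] rot [ 0.001 -0.    -0.001] dist 4.2
shift cm [8.71 0.01 0.43] rot [ 0.001 -0.    -0.001] dist 8.7
```

>>> move_arm --targets '[[[2, 0, 0, 0, 0, 0, 1], [3.8, 0, 0, 0, 0, 0, 1], [4.4, 0, 0, 0, 0, 0, 1], [5.0, 0, 0.1, 0, 0, 0, 1], [5.6, 0, 0.2, 0, 0, 0, 1], [6.2, 0, 0.3, 0, 0, 0, 1], [6.8, 0, 0.3, 0, 0, 0, 1], [7.4, 0, 0.4, 0, 0, 0, 1]]]'

```text
clock: 11.6
position: [0.5331, 0.0232, 0.2003]
tool_rot: [180.0, 0.0, -5.1]
wrist_force: [-2.3, 1.2, 0.9]
finger_gap: 0.006
```

```bash
python3 - <<'E'
from h import *
lat();grab('scene','s8')
crop('s8',290,150,120,110,5,'c13')
go(W(18,-37,.2),-5)
E
```

```text
11.6 [0.5331 0.0232 0.2003] [ 1.7996e+02  1.0000e-02 -5.0800e+00] F [-2.3  1.2  0.9] gap 0.01
lathe mm [  5.1 -36.7] F lathe [-2.4  1. ]
shift cm [1.18 0.03 0.02] rot [ 0.001 -0.001 -0.002] dist 1.2
```

View pics/c13.png

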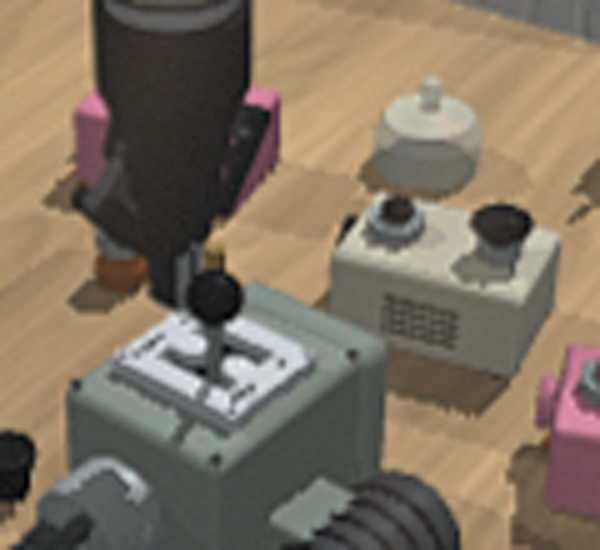

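It is moving up the three-dot slot at about 2.4 N. I'll make the last part in small steps.

>>> move_arm --targets '[[[0.4, 0, 0, 0, 0, 0, 1], [0.7, 0, 0, 0, 0, 0, 1], [1.0, 0, 0, 0, 0, 0, 1], [1.2, 0, 0, 0, 0, 0, 1], [1.2, 0, 0, 0, 0, 0, 1]]]'

```text
clock: 12.15
position: [0.5462, 0.0218, 0.1999]
tool_rot: [179.9, -0.1, -5.1]
wrist_force: [-1.9, 0.1, -1.1]
finger_gap: -0.005
```

```bash
python3 - <<'E'
from h import *
lat()
E
```

```text
12.15 [0.5462 0.0218 0.1999] [ 1.7995e+02 -6.0000e-02 -5.0900e+00] F [-1.9  0.1 -1.1] gap -0.01
lathe mm [ 18.3 -36.9] F lathe [-1.9 -0.1]
```

>>> move_arm --targets '[[[0.1, 0, 0, 0, 0, 0, 1], [0.2, 0, 0, 0, 0, 0, 1], [0.2, 0, 0, 0, 0, 0, 1]]]'

```text
clock: 12.45
position: [0.5477, 0.0217, 0.1997]
tool_rot: [179.9, 0.0, -5.1]
wrist_force: [-2.7, 0.5, -2.3]
finger_gap: 0.0
```

```bash
python3 - <<'E'
from h import *
lat();grab('scene','s9');crop('s9',290,150,120,110,5,'c14')
E
```

```text
12.45 [0.5477 0.0217 0.1997] [ 1.7995e+02  2.0000e-02 -5.0900e+00] F [-2.7  0.5 -2.3] gap 0.0
lathe mm [ 19.8 -36.9] F lathe [-2.8  0.2]
```

View pics/c14.png

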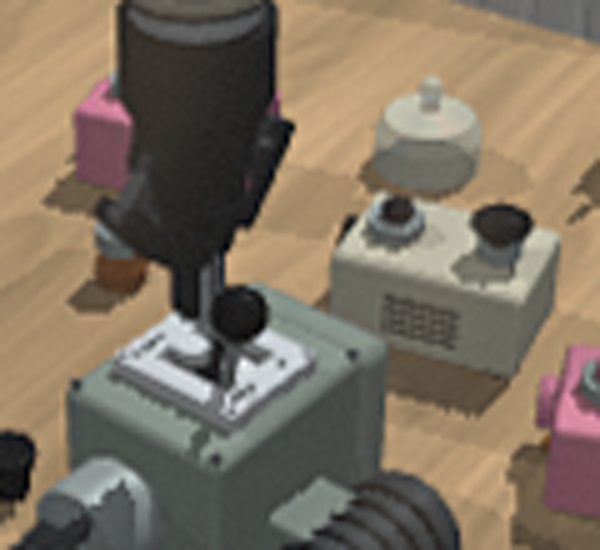

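>>> move_arm --targets '[[[0.1, 0, 0, 0, 0, 0, 1], [0.2, 0, 0, 0, 0, 0, 1], [0.2, 0, 0, 0, 0, 0, 1]]]'

```text
clock: 12.8
position: [0.5484, 0.0217, 0.1995]
tool_rot: [179.9, 0.2, -5.1]
wrist_force: [-6.1, 1.1, 0.2]
finger_gap: -0.0
```

```bash
python3 - <<'E'
from h import *
fit2(('s9',(290+240/5-.4,150+314/5-.4)));lat()
E
```

```text
shift,select [0.323 0.24 ] res px [0. 0.] knob lathe 44.5 -31.6
12.8 [0.5484 0.0217 0.1995] [179.95   0.19  -5.08] F [-6.1  1.1  0.2] gap -0.0
lathe mm [ 20.5 -36.9] F lathe [-6.2  0.5]
```

The force rose to 6 N as motion stopped, so the lever is at the end of the slot. I'll back off and look.

>>> move_arm --targets '[[[-1.5, 0, 0, 0, 0, 0, 1], [-4, 0, -1, 0, 0, 0, 1], [-6, 0, -5, 0, 0, 0, 1], [-8, 0, -9, 0, 0, 0, 1], [-9, 0, -13, 0, 0, 0, 1], [-9, 0, -13, 0, 0, 0, 1], [-9, 0, -13, 0, 0, 0, 1]]]'

```text
clock: 13.5
position: [0.4616, 0.0295, 0.3327]
tool_rot: [180.0, -0.3, -5.1]
wrist_force: [-0.8, -0.5, -0.4]
finger_gap: 0.003
```

```bash
python3 - <<'E'
from h import *
lat();grab('wrist','w10');grab('scene','s10');crop('s10',290,150,120,110,5,'c15');crop('w10',200,0,200,150,4,'c16')
E
```

```text
13.5 [0.4616 0.0295 0.3327] [179.96  -0.31  -5.08] F [-0.8 -0.5 -0.4] gap 0.0
lathe mm [-66.6 -36.6] F lathe [-0.8 -0.6]
```

View pics/c16.png

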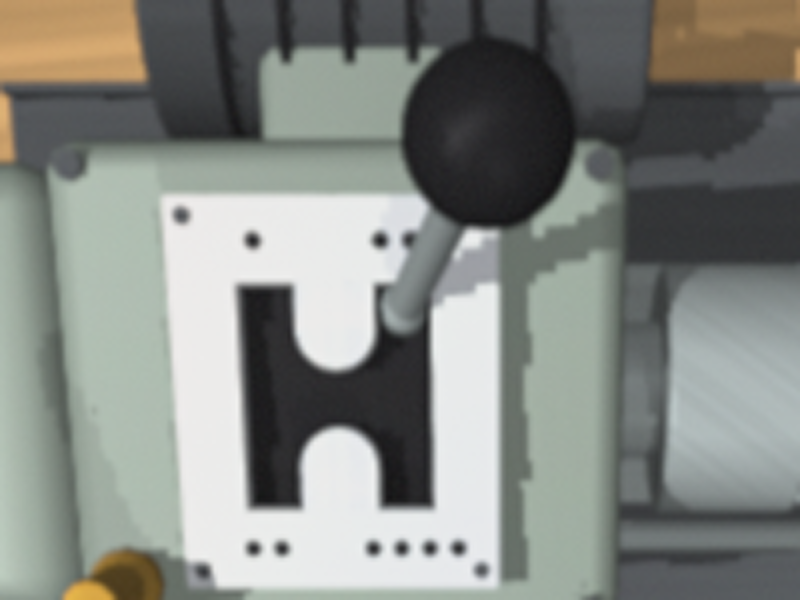

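View pics/c15.png

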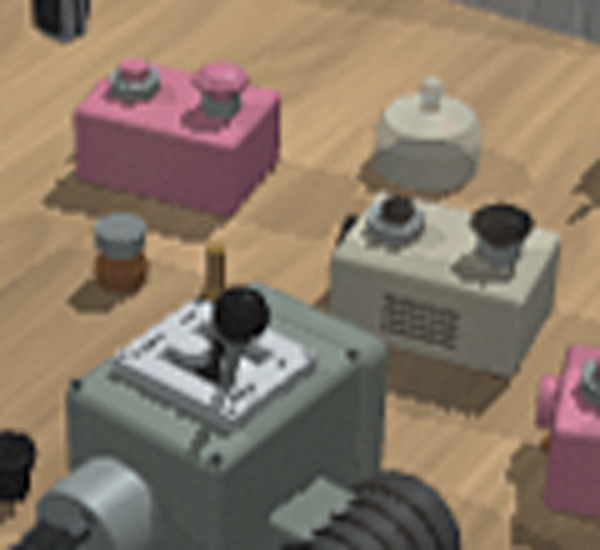

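```bash
python3 - <<'E'
from h import *
o=('s10',(290+241/5-.4,150+315/5-.4)); w=('w10',(200+489/4-.4,133/4-.4))
fit2(o);fit2(w);fit2(o,w)
go([.491,.326,.33],-5);go([.491,.326,.12],-5)
E
```

```text
shift,select [0.329 0.241] res px [0. 0.] knob lathe 45.2 -31.7
shift,select [0.33  0.261] res px [ 0. -0.] knob lathe 45.3 -34.2
shift,select [0.33 0.26] res px [-0.6  0.7 -0.2  0. ] knob lathe 45.3 -34.1
shift cm [  0.48 -29.8   -0.08] rot [ 0.001  0.002 -0.002] dist 29.8
shift cm [  0.52 -29.83  20.92] rot [ 0.001  0.002 -0.002] dist 36.4
```

```bash
python3 - <<'E'
from h import *
crop('w4',115,110,130,130,5,'c17')
print(atz('w7',56,154.5,.083),atz('w4',186,212.5,.083))
E
```

```text
[0.48974129 0.32480655 0.083     ] [0.49205322 0.32512302 0.083     ]
```

View pics/c17.png

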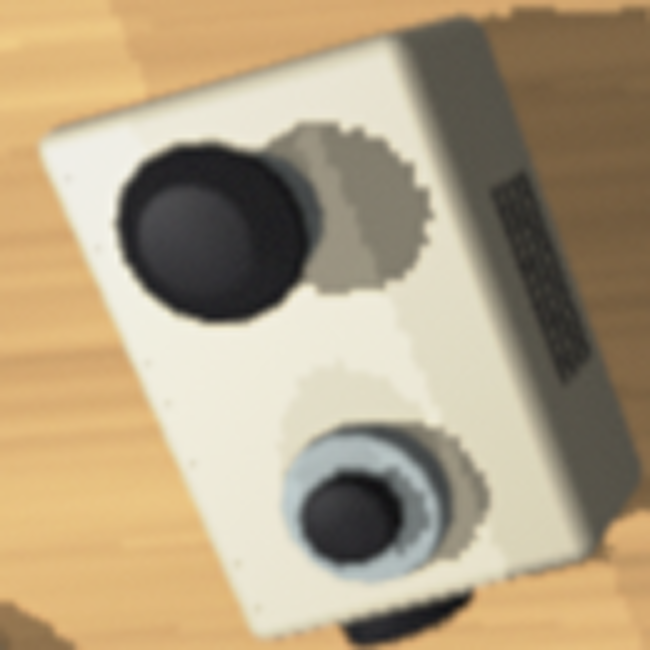

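>>> move_arm --targets '[[[0, -4, 0, 0, 0, 0, 1], [0, -8.5, 0, 0, 0, 0, 1], [0, -13, 0, 0, 0, 0, 1], [0, -17.5, 0, 0, 0, 0, 1], [0.2, -22, 0, 0, 0, 0, 1], [0.4, -26, 0, 0, 0, 0, 1], [0.5, -29.8, 0, 0, 0, 0, 1], [0.5, -29.8, 0, 0, 0, 0, 1]]]'

```text
clock: 14.4
position: [0.4909, 0.33, 0.3263]
tool_rot: [180.0, 0.3, -4.8]
wrist_force: [-1.3, 0.3, -0.3]
finger_gap: 0.003
```

```bash
python3 - <<'E'
from h import *
st();go([.491,.326,.105],-5)
E
```

```text
14.4 [0.4909 0.33   0.3263] [179.96   0.28  -4.85] F [-1.3  0.3 -0.3] gap 0.0
shift cm [ 0.15  0.38 22.13] rot [0.001 0.005 0.003] dist 22.1
```

The start button is confirmed as the small plain one in the steel bezel on the cream box, at about (0.491, 0.3255). The stop mushroom is 70 mm farther on.

>>> move_arm --targets '[[[0.1, 0.4, 4, 0, 0.005, 0, 1], [0.1, 0.4, 8, 0, 0.005, 0, 1], [0.1, 0.4, 12, 0, 0.005, 0, 1], [0.1, 0.4, 16, 0, 0.005, 0, 1], [0.1, 0.4, 19.5, 0, 0.005, 0, 1], [0.1, 0.4, 21, 0, 0.005, 0, 1], [0.1, 0.4, 21, 0, 0.005, 0, 1], [0.1, 0.4, 21, 0, 0.005, 0, 1]]]'

```text
clock: 15.2
position: [0.4914, 0.3259, 0.1169]
tool_rot: [180.0, -0.1, -4.9]
wrist_force: [0.0, 0.0, 0.1]
finger_gap: -0.0
```

```bash
python3 - <<'E'
from h import *
st();go([.491,.3257,.083],-5);go([.491,.3257,.078],-5);grab('scene','s11');crop('s11',330,130,100,100,6,'c18')
E
```

```text
15.2 [0.4914 0.3259 0.1169] [ 1.7998e+02 -6.0000e-02 -4.8600e+00] F [0.  0.  0.1] gap -0.0
shift cm [-0.04  0.02  3.39] rot [ 0.    -0.001  0.002] dist 3.4
shift cm [-0.04  0.02  3.89] rot [ 0.    -0.001  0.002] dist 3.9
```

View pics/c18.png

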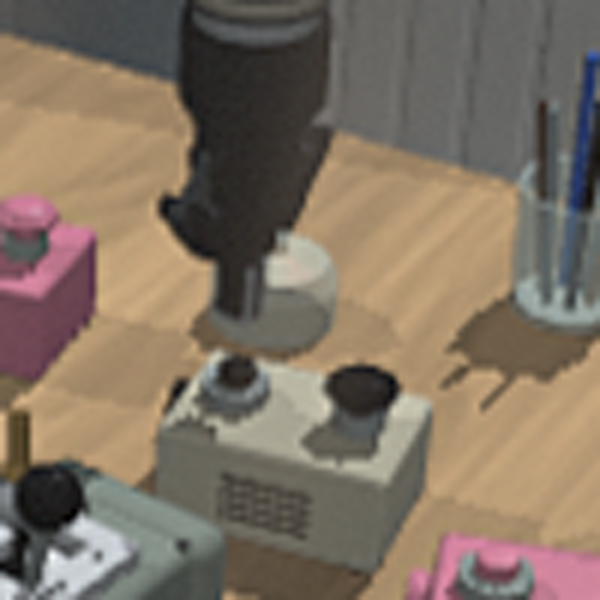

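>>> move_arm --targets '[[[0, 0, 1.5, 0, 0, 0, 1], [0, 0, 2.7, 0, 0, 0, 1], [0, 0, 3.2, 0, 0, 0, 1], [0, 0, 3.6, 0, 0, 0, 1], [0, 0, 3.6, 0, 0, 0, 1]]]'

```text
clock: 15.75
position: [0.4918, 0.3263, 0.0819]
tool_rot: [-180.0, -0.1, -4.8]
wrist_force: [-2.1, -1.4, 4.7]
finger_gap: -0.001
```

```bash
python3 - <<'E'
from h import *
st()
E
```

```text
15.75 [0.4918 0.3263 0.0819] [-1.7999e+02 -1.1000e-01 -4.8500e+00] F [-2.1 -1.4  4.7] gap -0.0
```

>>> move_arm --targets '[[[0, 0, 0.2, 0, 0, 0, 1], [0, 0, 0.4, 0, 0, 0, 1], [0, 0, 0.5, 0, 0, 0, 1], [0, 0, 0.55, 0, 0, 0, 1], [0, 0, 0.55, 0, 0, 0, 1]]]'

```text
clock: 16.25
position: [0.492, 0.3264, 0.0808]
tool_rot: [180.0, -0.1, -4.8]
wrist_force: [-8.5, -5.7, 23.5]
finger_gap: 0.002
```

```bash
python3 - <<'E'
from h import *
st()
E
```

```text
16.25 [0.492  0.3264 0.0808] [ 1.7997e+02 -7.0000e-02 -4.8300e+00] F [-8.5 -5.7 23.5] gap 0.0
```

Force is 23 N at only 2 mm of apparent travel, which doesn't fit. I'll look before going further.

```bash
python3 - <<'E'
from h import *
grab('scene','s12');crop('s12',330,130,100,100,6,'c19');grab('wrist','w12');grab('top','t12')
st()
E
```

```text
16.4 [0.492  0.3264 0.0807] [ 1.7997e+02 -7.0000e-02 -4.8400e+00] F [-8.7 -4.5 23.3] gap 0.0
```

View pics/c19.png

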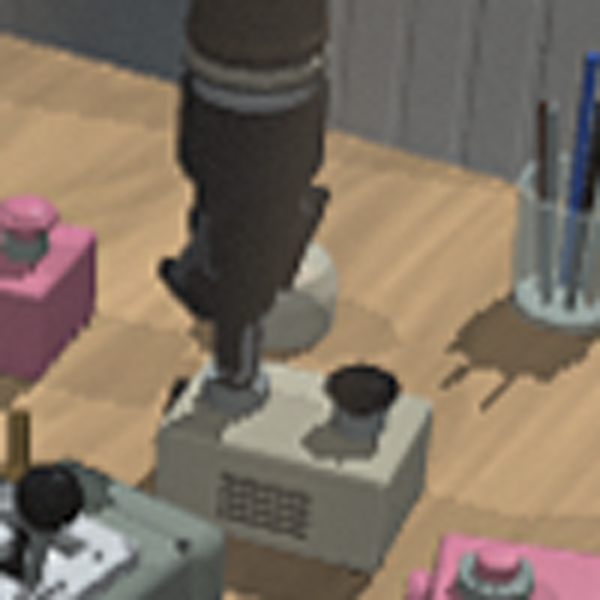

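View pics/w12.png

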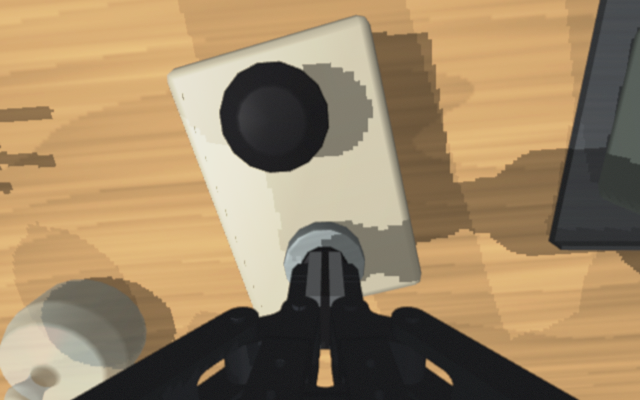

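```bash
python3 - <<'E'
from h import *
crop('s12',355,180,30,24,24,'c20');crop('s11',355,180,30,24,24,'c21')
a=cv2.imread('pics/c20.png');b=cv2.imread('pics/c21.png')
cv2.imwrite('pics/c22.png',cv2.resize(np.vstack([a,b]),None,fx=.5,fy=.5))
for z in(.083,.077,.065):
    p=proj('s12',[.491,.326,z]); print(z,p,((p-[355,180])*12).round())
# noise/ offset
E
```

```text
0.083 [368.41699    191.87248608] [161. 142.]
0.077 [368.32735667 193.41676051] [160. 161.]
0.065 [368.14944428 196.48197708] [158. 198.]
```

View pics/c22.png

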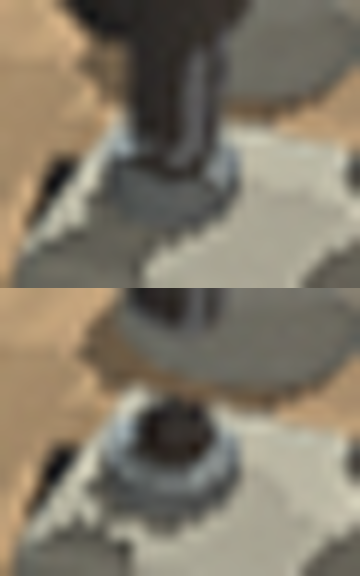

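>>> move_arm --targets '[[[0, 0, -0.2, 0, 0, 0, 1], [0, 0, -0.2, 0, 0, 0, 1]]]'

```text
clock: 16.6
position: [0.4929, 0.3269, 0.0844]
tool_rot: [-179.9, -0.2, -4.8]
wrist_force: [-0.6, -0.5, 3.4]
finger_gap: -0.0
```

>>> move_arm --targets '[[[0, 0, -0.1, 0, 0, 0, 1], [0, 0, -0.1, 0, 0, 0, 1]]]'

```text
clock: 16.8
position: [0.493, 0.327, 0.0854]
tool_rot: [-179.9, -0.2, -4.8]
wrist_force: [-0.3, -0.1, 2.0]
finger_gap: 0.0
```

>>> move_arm --targets '[[[0, 0, -0.1, 0, 0, 0, 1], [0, 0, -0.1, 0, 0, 0, 1]]]'

```text
clock: 17.0
position: [0.493, 0.327, 0.0861]
tool_rot: [-179.9, -0.2, -4.8]
wrist_force: [-0.5, 0.2, 1.3]
finger_gap: -0.0
```

>>> move_arm --targets '[[[0, 0, -0.1, 0, 0, 0, 1], [0, 0, -0.1, 0, 0, 0, 1]]]'

```text
clock: 17.2
position: [0.493, 0.3271, 0.0869]
tool_rot: [-179.9, -0.2, -4.8]
wrist_force: [0.4, -0.5, 1.2]
finger_gap: -0.001
```

>>> move_arm --targets '[[[0, 0, -0.2, 0, 0, 0, 1], [0, 0, -0.2, 0, 0, 0, 1]]]'

```text
clock: 17.4
position: [0.4929, 0.327, 0.0887]
tool_rot: [-179.9, -0.2, -4.8]
wrist_force: [-0.2, -1.1, 0.1]
finger_gap: 0.003
```

>>> move_arm --targets '[[[0, 0, -0.2, 0, 0, 0, 1], [0, 0, -0.2, 0, 0, 0, 1]]]'

```text
clock: 17.6
position: [0.493, 0.3271, 0.0909]
tool_rot: [-179.9, -0.2, -4.8]
wrist_force: [1.5, -0.2, -0.1]
finger_gap: -0.002
```

>>> move_arm --targets '[[[0, 0, -0.2, 0, 0, 0, 1], [0, 0, -0.2, 0, 0, 0, 1]]]'

```text
clock: 17.8
position: [0.4932, 0.3272, 0.0932]
tool_rot: [-179.9, -0.2, -4.8]
wrist_force: [-0.0, -0.1, -0.3]
finger_gap: -0.0
```

The release profile settles it. Force fell smoothly from about 5 N at z = 82 mm to 0 at z ≈ 88 mm, so that was the button's spring over about 6 mm, and 23 N was it bottomed out. The fingertips simply reach about 5 mm beyond the TCP. I'll retreat now.

>>> move_arm --targets '[[[0, 0, -4, 0, 0, 0, 1], [0, 0, -8, 0, 0, 0, 1], [0, 0, -12, 0, 0, 0, 1], [-2, 2, -16, 0, 0, 0, 1], [-4, 6, -20, 0, 0, 0, 1], [-6, 10, -24, 0, 0, 0, 1], [-6, 13, -26, 0, 0, 0, 1], [-6, 13, -26, 0, 0, 0, 1]]]'

```text
clock: 18.6
position: [0.4223, 0.2004, 0.3579]
tool_rot: [-179.8, -0.7, -5.0]
wrist_force: [0.7, -0.2, 0.6]
finger_gap: -0.0
```

```bash
python3 - <<'E'
from h import *
st();grab('wrist','w13');grab('scene','s13');crop('s13',290,150,120,110,5,'c23')
a=cv2.imread('pics/scene0.png').astype(int);b=cv2.imread('pics/s13.png').astype(int)
m=(abs(a-b).max(2)>50).astype(np.uint8);print([s for s in cv2.connectedComponentsWithStats(m)[2].tolist() if s[4]>12])
st()
E
```

```text
18.6 [0.4223 0.2004 0.3579] [-179.77   -0.74   -4.97] F [ 0.7 -0.2  0.6] gap -0.0
[[0, 0, 640, 400, 240376], [140, 0, 35, 66, 717], [176, 0, 15, 35, 172], [0, 4, 82, 68, 2766], [171, 70, 14, 25, 137], [207, 80, 4, 6, 14], [216, 91, 6, 9, 20], [186, 98, 7, 9, 28], [145, 106, 6, 10, 28], [193, 107, 49, 52, 1321], [145, 117, 2, 12, 18], [152, 118, 21, 11, 32], [146, 135, 15, 15, 72], [332, 190, 21, 30, 231], [0, 201, 173, 111, 4783], [336, 222, 6, 7, 30], [0, 235, 5, 13, 34], [117, 236, 165, 93, 4500], [0, 249, 6, 18, 69], [106, 256, 33, 8, 91], [89, 310, 25, 9, 105], [0, 322, 20, 26, 280]]
18.7 [0.4219 0.202  0.3542] [-179.79   -0.44   -4.94] F [1.  0.7 0.1] gap -0.0
```

View pics/w13.png

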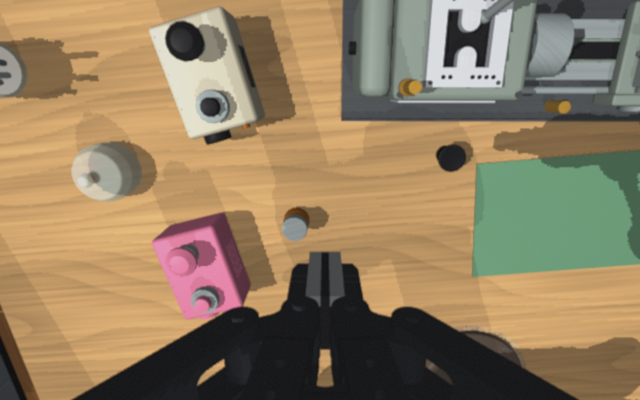

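View pics/c23.png

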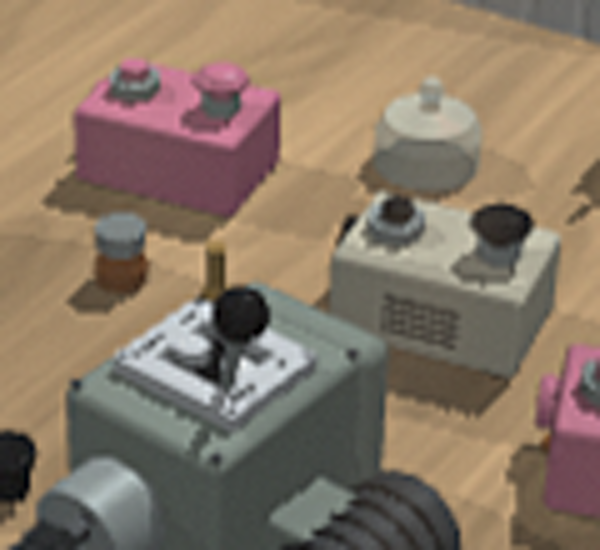

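The lever sits in the three-dot slot, both buttons are out, the loose things are unmoved, and the arm is clear.

```bash
python3 -c "
from h import *
fit2(('s13',(290+241/5-.4,150+315/5-.4)))
print(arm.finish_job())"
```

```text
shift,select [0.329 0.241] res px [0. 0.] knob lathe 45.2 -31.7
the job is handed in; nothing more can be done
None
```

The lever is in third speed, the start button was pressed after that, and the job was handed in at about 19 s of the 56 s allowed.

- **Lever:** I pushed the knob from outside with shut fingers, near to neutral, across to the chuck side, then far into the three-dot slot. The highest wrist force I read was about 6 N, at the slot end.
- **Position check:** Just before the press, scene and wrist views together gave shift ≈ 0.33 rad and select ≈ 0.26 rad. A last look from the scene camera alone gave 0.33 and 0.24 rad. All are above the limits of 0.27 and 0.20.
- **Start button:** I pressed the one on the cream box until it bottomed out at about 23 N. That height looked wrong at first, with the TCP only about 2 mm below the button's face level. On release the force fell smoothly from about 5 N to 0 over roughly 6 mm, so it was fully pressed; the fingertips seem to reach about 5 mm past the TCP.
- **Final checks:** The start button looks out again and the stop button was never touched. Comparing scene pictures from before and after showed no change at the collet, loupe, oil jar or dust cover. The chuck key, tweezers and blank were outside my last close-up; around the mat the comparison showed changes that I took for the arm's shadow and did not check separately. The arm never went near them.

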